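# Find the empty caddy bay by touch and stow the wind disc

### The job

Put the wooden wind disc away in the one empty bay of the covered caddy: first press the black keys in its roof to feel which bay is empty (there the key goes all the way down, over a full bay it stops almost at once), and only then push the disc, flat on the table and without lifting it, into that bay until it is fully home against the back. Leave the tea cup, chips, tiles and pusher bar where they are.

Things in the scene. Friction and masses are not known exactly. Their poses are not given: they have to be found in the camera images.
- caddy: Fixed wooden caddy, 438 wide (y) x 111 deep (x -60 to +51) x 50 mm high; origin under it on the table, x away from the robot, into the bays. Four bays along y, centres y = -162, -54, 54, 162 mm (bay 0 to 3), each 102 mm wide between 6 mm walls, no floor, open at the front (x = -60). One bay is empty, which one varies.
- roof_edge (a point): Middle of the roof's front edge, on top (caddy x = -28 mm, height 50 mm). The opaque roof covers all behind it; a lip hangs from it, 26 mm clear below. Before it the bays are open above. Three bays hold a hidden loose block (45 deep x 80 wide x 40 mm high) at the back, which stops the disc about 47 mm short of home. Axes as the caddy's.
- key0 (a joint): Depth of the sprung black key in the roof of bay 0, in m: 0 at rest, grows as it is pressed straight down, 0.018 fully down. It takes 2 N to start and about 4 N to press fully; over a full bay it is stopped at about 0.004, over the empty bay it goes all the way. It springs back when released.
- key0_top (a point): Centre of the top face of key 0 (50 mm along caddy x, 60 mm along y), 70 mm above the table at rest, 20 mm above the roof; 12 mm behind the bay's home point in caddy x. Axes as the caddy's.
- bay0_home (a point): Where the disc's centre is when the disc is fully home in bay 0 against the back wall (11 mm above the table, caddy x = 0). The disc's near edge is then 15 mm inside the front. Axes as the caddy's.
- key1 (a joint): Depth of the sprung black key in the roof of bay 1, in m: 0 at rest, grows as it is pressed straight down, 0.018 fully down. It takes 2 N to start and about 4 N to press fully; over a full bay it is stopped at about 0.004, over the empty bay it goes all the way. It springs back when released.
- key1_top (a point): Centre of the top face of key 1 (50 mm along caddy x, 60 mm along y), 70 mm above the table at rest, 20 mm above the roof; 12 mm behind the bay's home point in caddy x. Axes as the caddy's.
- bay1_home (a point): Where the disc's centre is when the disc is fully home in bay 1 against the back wall (11 mm above the table, caddy x = 0). The disc's near edge is then 15 mm inside the front. Axes as the caddy's.
- key2 (a joint): Depth of the sprung black key in the roof of bay 2, in m: 0 at rest, grows as it is pressed straight down, 0.018 fully down. It takes 2 N to start and about 4 N to press fully; over a full bay it is stopped at about 0.004, over the empty bay it goes all the way. It springs back when released.
- key2_top (a point): Centre of the top face of key 2 (50 mm along caddy x, 60 mm along y), 70 mm above the table at rest, 20 mm above the roof; 12 mm behind the bay's home point in caddy x. Axes as the caddy's.
- bay2_home (a point): Where the disc's centre is when the disc is fully home in bay 2 against the back wall (11 mm above the table, caddy x = 0). The disc's near edge is then 15 mm inside the front. Axes as the caddy's.
- key3 (a joint): Depth of the sprung black key in the roof of bay 3, in m: 0 at rest, grows as it is pressed straight down, 0.018 fully down. It takes 2 N to start and about 4 N to press fully; over a full bay it is stopped at about 0.004, over the empty bay it goes all the way. It springs back when released.
- key3_top (a point): Centre of the top face of key 3 (50 mm along caddy x, 60 mm along y), 70 mm above the table at rest, 20 mm above the roof; 12 mm behind the bay's home point in caddy x. Axes as the caddy's.
- bay3_home (a point): Where the disc's centre is when the disc is fully home in bay 3 against the back wall (11 mm above the table, caddy x = 0). The disc's near edge is then 15 mm inside the front. Axes as the caddy's.
- disc_center (a point): Centre of the loose wooden wind indicator disc lying flat on the table in front of the caddy: 90 mm diameter, 22 mm thick, about 95 g, pale wood with a dark pointer inlay; this point is half-way up (11 mm). It is too wide to grip across; it slides easily when pushed at its rim.
- cup_center (a point): Bystander: white ceramic tea cup upside down, 72 mm wide at its rim below, 66 mm high; half-way up.
- chips_center (a point): Bystander: stack of round blue chips (one piece), 44 mm diameter, 42 mm high; half-way up.
- tiles_center (a point): Bystander: row of five mahjong tiles face down (one piece), 38 x 142 x 25 mm; half-way up.
- bar_center (a point): Bystander: chrome tile pusher bar lying behind the caddy, 22 x 200 x 10 mm with a small knob 24 mm high; half-way up.
- disc: The same disc: origin at the centre of its underside, z up.
Not all that is in view belongs to the job. Several things look just like the disc: the one meant starts farthest to the robot's left.

How it is judged:
By the outcome, as a careful person would: the job done as asked, in the order asked, and still so for the second after the job is handed in, with the robot touching nothing.
It also fails if it takes over 72 s, if anything falls off the work surface, if the arm or the gripper's body presses on something with over 40 N, if the wrist force passes 120 N, or if a joint passes its speed limit or range.

### The arm

A 6-joint arm with a two-finger parallel gripper is mounted at the origin on the work surface. World frame = base frame: x ahead of the robot, y to its left, z up, the work surface at z = 0. Lengths are in m, angles in rad, forces in N, time in s.
With the tool pointing down it reaches from about 0.325 to 0.775 m from the base axis. Payload 5.5 kg.
Tool frame: the origin (TCP) lies midway between the tips of the shut fingers; the grasp point (between the pads) lies 19 mm behind it; x points along the fingers, z is the direction in which the jaws open and shut, and the axes are right-handed (so a half turn about x gives the same grasp; the last joint's range is limited). The gripper opens to 85 mm and grips with 20 to 120 N. Pads are 22 mm wide; open, the fingers measure 114 mm over their backs; the gripper's body (76 mm by 85 mm) begins 54 mm behind the grasp point. The pads swing forward as they close: fully open they stand 13 mm farther back than shut.
Start: joints at [-1.207, 0.091, 1.231, -0, 1.82, -0.057], TCP at [0.245, -0.548, 0.231] pointing down, gripper open.
Joint ranges: [-2.87, 2.87], [-0.86, 2.18], [0.17, 2.46], [-1.51, 4.65], [0.06, 2.69], [-2.65, 2.65]. Speed limits (rad/s): [2.57, 2.57, 3.01, 3.14, 3.14, 3.14].

### API

Orientations are given as a rotation vector (axis times angle).
In Python, from rig import get_obs, vision, hand_in gives the robot as it stands.
- The arm moves only by the tool play_rows, never from a script. Its argument "commands" is a list of rows, each an object with "xyz": the shift along the tool's x, y, z in m, a list of three; "spin": the turn about the tool's x in rad; "fingers": the finger opening in m, from 0 to 0.0854. In form: [{"xyz": [tx, ty, tz], "spin": spin, "fingers": fingers}, ...]. A call has 1 to 10 rows; each row shifts and turns the commanded pose from where the row before left it, along the tool's axes as they then stand; what a row does not reach is not made up. A row lasts 1/8 s, in which the tool goes at most 62.5 mm and 10.7 degrees, less where a joint would pass 70% of its speed; a pose out of reach is approached as far as the arm can. A call is refused whole if a number of a shift passes 0.0625 or a number of a turn 0.188, either way. A call with a gripper value outside its range is refused whole. The fingers move at their own pace and stop on an object; the grip force is fixed at half the most. Time passes only in rows, so rows that do not move let the fingers close. It gives the time, the measured TCP pose, the force and the opening at its end, in the units of the state.
- get_obs(): the state, without advancing time (a new reading comes with each control period).
- vision.grab_frame(name): name is "scene" or "top"; returns the picture (400x640x3 uint8, red, green, blue); there is no depth.
- vision.camera_info(name): a dict with "fx", "fy", "cx", "cy" (pixels), "T" (4x4, takes a point from camera to world coordinates). Camera axes: x right, y up, looking along -z (the intrinsics and any distortion apply to the point x, -y, -z); pixel columns grow to the right and rows downward; lengths in m; the calibration is good to about 2 mm. A picture is of the moment at which its call begins. camera_info takes no time and is no camera call.
- hand_in(): hands the job in, once; it reports no verdict.
The state is a dict: "clock": time; "joint_positions": joint angles; "joint_velocities": joint speeds; "joint_torque": joint torques, N m; "position": TCP position; "tool_rot": TCP orientation; "wrist_force": force on the tool from outside, world axes, zero at the start; "ft_torque": the same for the moment, N m; "opening": opening from 0.0 (shut) to 1.0 (fully open).
Only numpy, scipy, OpenCV 4.12 (cv2) and the standard library are available. Lean on these libraries where they do the work, as an engineer would, in place of code of your own. Each camera call takes 0.05 s, during which the arm holds its last target.

## Working session

There is one attempt and no reset: what is moved stays moved. The work goes in short steps, Python scripts to look and compute and a tool call to move; the robot and the scene stay as the last step left them, time stands still between calls to the robot, and variables do not carry over. Pictures are saved under pics/ and viewed, and the job is handed in when it is done.

Besides the shell and the picture viewer there is one more tool, called as name(argument=value, ...), one argument or row to a line, values as JSON. play_rows: Moves the arm, as the interface text tells. Its arguments: {"type":"object","properties":{"commands":{"type":"array","items":{"type":"object","properties":{"xyz":{"type":"array","items":{"type":"number"}},"spin":{"type":"number"},"fingers":{"type":"number"}}}}},"required":["commands"]}

```bash
mkdir -p pics; ls
python3 - <<'E'
from rig import get_obs, vision
import cv2
for n in("scene","top"):
    cv2.imwrite(f"pics/{n}0.png",vision.grab_frame(n)[:,:,::-1]); print(vision.camera_info(n))
print(get_obs())
E
```

```text
pics
{'fx': 402.7819524523045, 'fy': 402.7819524523045, 'cx': 322.4687841826855, 'cy': 192.15669661376987, 'T': array([[ 0.50587324, -0.60168112,  0.61811981,  1.14974768],
       [ 0.8623418 ,  0.33495   , -0.37970398, -0.41134981],
       [ 0.02142148,  0.72511263,  0.68829702,  0.77476368],
       [ 0.        ,  0.        ,  0.        ,  1.        ]])}
{'fx': 471.3050252861524, 'fy': 471.3050252861524, 'cx': 314.04314511060693, 'cy': 190.5858282577877, 'T': array([[-2.50092897e-02,  9.93366645e-01, -1.12237446e-01,
         3.70933470e-01],
       [-9.99678703e-01, -2.53143653e-02, -1.29361274e-03,
        -5.25253571e-02],
       [-4.12625145e-03,  1.12169032e-01,  9.93680574e-01,
         1.41175951e+00],
       [ 0.00000000e+00,  0.00000000e+00,  0.00000000e+00,
         1.00000000e+00]])}
{'clock': 0.1, 'joint_positions': array([-1.20669751e+00,  9.18102015e-02,  1.23178416e+00, -1.39495742e-05,
        1.81981741e+00, -5.67055349e-02]), 'joint_velocities': array([-0.00041776, -0.00138998, -0.00412139, -0.00158069,  0.00177518,
       -0.00061826]), 'joint_torque': array([ 3.52075600e-03, -4.60217285e+01, -4.19218075e+01,  1.05526585e-04,
        1.05839976e-02,  1.02708267e-05]), 'position': array([ 0.24499443, -0.54741484,  0.23023745]), 'tool_rot': array([ 0.89496312,  1.3808905 , -0.89321498]), 'wrist_force': array([-0.81950665,  0.64027655, -0.97356129]), 'ft_torque': array([-0.05880966,  0.02355631, -0.04232705]), 'opening': 0.996017482407867}
```

View pics/scene0.png

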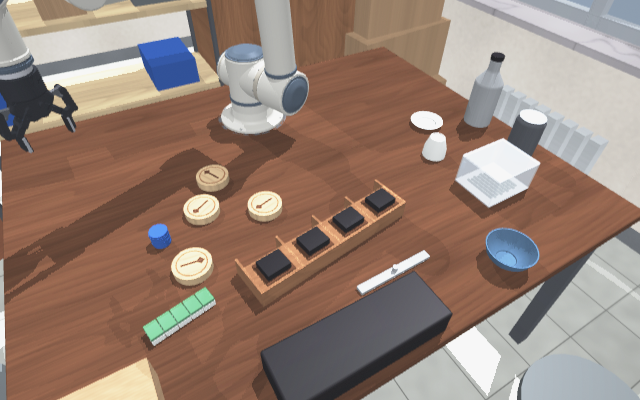

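View pics/top0.png

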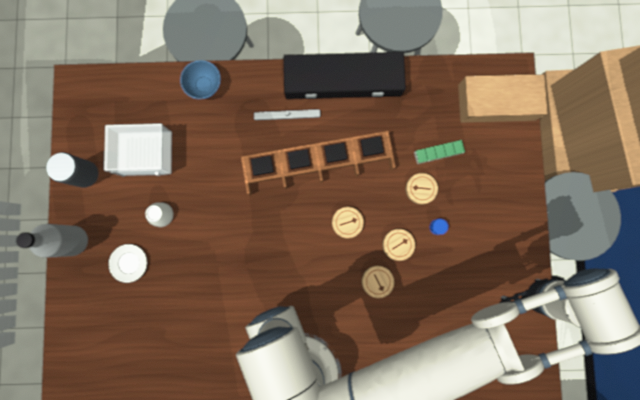

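The top view shows four look-alike discs at (348,222), (399,245), (422,188) and (378,282). The leftmost (+y) is at (348,222). The keys lie at about (262,165), (299,158), (335,152) and (371,146). Next I'll measure these.

```bash
cat > h.py <<'E'
import numpy as np, cv2
from rig import get_obs, vision
def ray(n,u,v,z):
    c=vision.camera_info(n);T=np.array(c["T"])
    d=T[:3,:3]@np.array([(u-c["cx"])/c["fx"],-(v-c["cy"])/c["fy"],-1.]);o=T[:3,3]
    return o+d*(z-o[2])/d[2]
def proj(n,p):
    c=vision.camera_info(n);T=np.array(c["T"]);q=T[:3,:3].T@(np.array(p)-T[:3,3])
    return c["cx"]+c["fx"]*q[0]/-q[2], c["cy"]-c["fy"]*q[1]/-q[2]
E
python3 - <<'E'
from h import *
im=cv2.imread("pics/top0.png")
c=im[110:310,220:480]
cv2.imwrite("pics/crop0.png",cv2.resize(c,None,fx=3,fy=3,interpolation=cv2.INTER_CUBIC))
im2=cv2.imread("pics/scene0.png")
cv2.imwrite("pics/crop1.png",cv2.resize(im2[160:310,180:420],None,fx=3,fy=3,interpolation=cv2.INTER_CUBIC))
# keys
for n,a,box in(("top",im,(120,190,235,400)),("scene",im2,(180,285,250,400))):
    g=a.max(2);m=(g<60).astype(np.uint8);mm=np.zeros_like(m);r=box;mm[r[0]:r[1],r[2]:r[3]]=m[r[0]:r[1],r[2]:r[3]]
    k,l,s,ce=cv2.connectedComponentsWithStats(mm)
    for i in range(1,k):
        if s[i,4]>100: print(n,s[i],ce[i].round(1),ray(n,*ce[i],.065).round(4))
# disc
hsv=cv2.cvtColor(im,cv2.COLOR_BGR2HSV);m=((hsv[...,2]>170)&(hsv[...,1]>40)).astype(np.uint8);m[:190]=0
k,l,s,ce=cv2.connectedComponentsWithStats(m)
for i in range(1,k):
    if s[i,4]>200:
        u=s[i,0]+s[i,2]/2-.5;v=s[i,1]+s[i,3]/2-.5
        print(s[i],u,v,ray("top",u,v,.018).round(4))
E
```

```text
top [361 137  23  19 344] [371.7 146.1] [ 0.6487 -0.2214  0.065 ]
top [325 143  22  20 343] [335.5 152.4] [ 0.633  -0.1159  0.065 ]
top [288 150  23  19 344] [299.1 158.9] [ 0.6164 -0.0098  0.065 ]
top [251 156  23  20 349] [262.5 165.3] [0.6005 0.0966 0.065 ]
scene [365 198  30  15 135] [378.6 204.9] [0.6198 0.079  0.065 ]
scene [333 217  31  16 141] [347.1 224.8] [ 0.6372 -0.0255  0.065 ]
scene [297 239  32  17 152] [312.1 246.9] [ 0.6547 -0.1301  0.065 ]
scene [256 262  35  19 161] [273.5 271.5] [ 0.6721 -0.2335  0.065 ]
[407 190  31  14 339] 422.0 196.5 [ 0.5025 -0.3707  0.018 ]
[332 207  31  31 753] 347.0 222.0 [ 0.4326 -0.1457  0.018 ]
[383 229  32  32 765] 398.5 244.5 [ 0.3628 -0.2946  0.018 ]
```

Run:
```python
from h import *
import numpy as np
a=.15;X=np.array([np.cos(a),np.sin(a),0]);Y=np.array([-X[1],X[0],0])
o=np.array([.6128,-.0644,0])
im=cv2.imread("pics/top0.png");sc=cv2.imread("pics/scene0.png")
for n,b,(r0,r1,c0,c1),s in(("top",im,(115,255,225,425),4),("scene",sc,(160,310,220,420),4)):
    c=cv2.resize(b[r0:r1,c0:c1],None,fx=s,fy=s,interpolation=cv2.INTER_CUBIC)
    def poly(ps,col):
        q=np.array([[(proj(n,p)[0]-c0+.5)*s,(proj(n,p)[1]-r0+.5)*s] for p in ps]).astype(np.int32)
        cv2.polylines(c,[q],True,col,1)
    P=lambda x,y,z:o+X*x+Y*y+np.array([0,0,z])
    for y in(-.162,-.054,.054,.162): poly([P(.012+dx,y+dy,.07) for dx,dy in((-.025,-.03),(.025,-.03),(.025,.03),(-.025,.03))],(0,255,0))
    poly([P(dx,dy,.05) for dx,dy in((-.028,-.219),(.051,-.219),(.051,.219),(-.028,.219))],(255,0,0))
    poly([P(dx,dy,0) for dx,dy in((-.06,-.219),(.051,-.219),(.051,.219),(-.06,.219))],(255,255,0))
    t=np.linspace(0,6.28,60)
    for z in(0,.022): poly([np.array([.4326+.045*np.cos(k),-.1457+.045*np.sin(k),z]) for k in t],(0,0,255))
    cv2.imwrite(f"pics/ov_{n}.png",c)
```

```text
(no output)
```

View pics/ov_top.png

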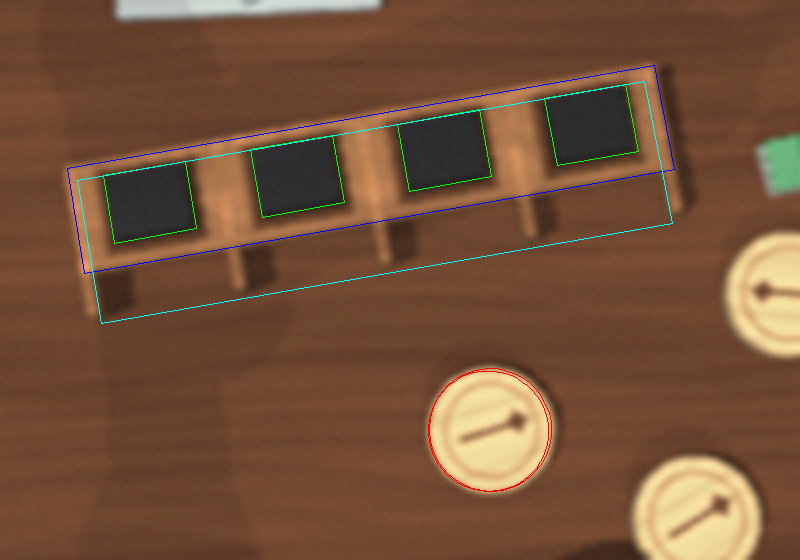

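View pics/ov_scene.png

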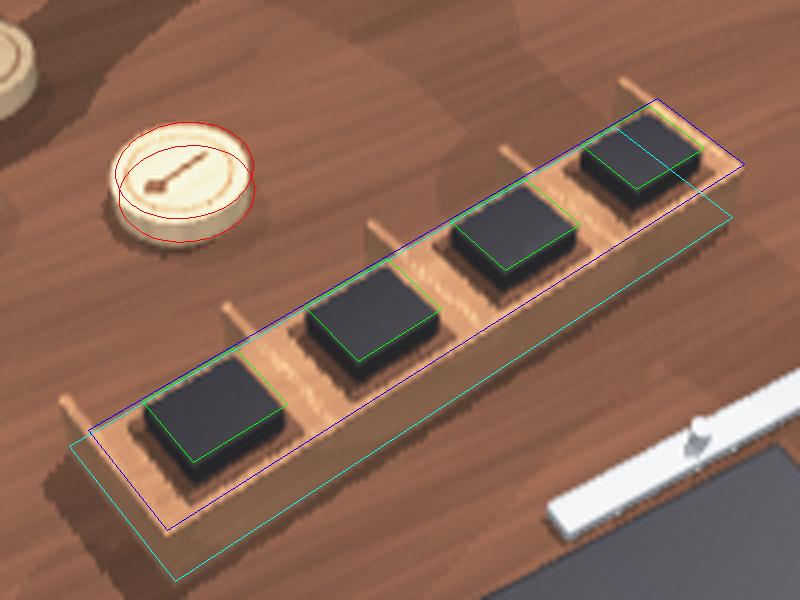

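The overlay fits in both views: caddy yaw is 0.150 rad with its origin at about (0.613, -0.064), and the disc is at (0.4327, -0.1457), in front of bay 1. Now I'll work out the moves in tool axes.

```bash
cat >> h.py <<'E'
from scipy.spatial.transform import Rotation as R
a=.15;X=np.array([np.cos(a),np.sin(a),0]);Y=np.array([-X[1],X[0],0]);O=np.array([.6128,-.0644,0])
def C(x,y,z): return O+X*x+Y*y+np.array([0,0,z])
def cad(p): q=np.array(p)-O; return np.array([q@X,q@Y,q[2]])
def st():
    s=get_obs();M=R.from_rotvec(s["tool_rot"]).as_matrix();return s,s["position"],M
def go(t):
    s,p,M=st();return M.T@(np.array(t)-p)
E
python3 - <<'E'
from h import *
s,p,M=st();print(M.round(3))
for i,y in enumerate((-.162,-.054,.054,.162)): print(i,C(.012,y,.07).round(4),go(C(.012,y,.09)).round(4))
z=M[:,2];print("jaw ang",np.arctan2(z[1],z[0]),"caddyY",a+np.pi/2)
E
```

```text
[[-0.001  0.913  0.408]
 [ 0.002  0.408 -0.913]
 [-1.     0.    -0.002]]
0 [ 0.6489 -0.2228  0.07  ] [ 0.1405  0.5012 -0.1311]
1 [ 0.6327 -0.116   0.07  ] [ 0.1407  0.5301 -0.2351]
2 [ 0.6166 -0.0092  0.07  ] [ 0.1409  0.559  -0.3392]
3 [0.6005 0.0976 0.07  ] [ 0.1411  0.5879 -0.4433]
jaw ang -1.1499953207998481 caddyY 1.7207963267948965
```

play_rows(
  commands=[
    {"xyz":[0,0,0],"spin":0.1355,"fingers":0},
    {"xyz":[0,0,0],"spin":0.1355,"fingers":0},
    {"xyz":[0,0,0],"spin":0,"fingers":0},
    {"xyz":[0,0,0],"spin":0,"fingers":0},
  ],
)

```text
clock: 0.6
position: [0.2451, -0.5476, 0.2309]
tool_rot: [1.096, 1.278, -1.096]
wrist_force: [0.4, -0.3, -0.7]
opening: 0.142
```

Run:
```python
from h import *
s,p,M=st();print(s["clock"],p.round(4),M.round(3),s["opening"],s["wrist_force"],cad(p).round(4),go(C(.012,-.162,.09)).round(4))
```

```text
0.6 [ 0.2451 -0.5476  0.2309] [[-0.     0.988  0.152]
 [ 0.001  0.152 -0.988]
 [-1.    -0.    -0.001]] 0.14249447777132004 [ 0.43315288 -0.28120586 -0.66755804] [-0.4358 -0.4228  0.2309] [ 0.141   0.4485 -0.2596]
```

play_rows(
  commands=[
    {"xyz":[0,0.0448,-0.026],"spin":0,"fingers":0},
    {"xyz":[0,0.0448,-0.026],"spin":0,"fingers":0},
    {"xyz":[0,0.0448,-0.026],"spin":0,"fingers":0},
    {"xyz":[0,0.0448,-0.026],"spin":0,"fingers":0},
    {"xyz":[0,0.0448,-0.026],"spin":0,"fingers":0},
    {"xyz":[0.01,0.0448,-0.026],"spin":0,"fingers":0},
    {"xyz":[0.03,0.0448,-0.026],"spin":0,"fingers":0},
    {"xyz":[0.03,0.0448,-0.026],"spin":0,"fingers":0},
    {"xyz":[0.03,0.0448,-0.026],"spin":0,"fingers":0},
    {"xyz":[0.03,0.0448,-0.026],"spin":0,"fingers":0},
  ],
)

```text
clock: 1.85
position: [0.6504, -0.2225, 0.1003]
tool_rot: [1.096, 1.277, -1.097]
wrist_force: [0.0, 0.1, -0.0]
opening: -0.004
```

play_rows(
  commands=[
    {"xyz":[0,0,0],"spin":0,"fingers":0},
  ],
)

```text
clock: 1.98
position: [0.6496, -0.2197, 0.0957]
tool_rot: [1.093, 1.287, -1.096]
wrist_force: [-0.4, -0.6, -0.2]
opening: -0.005
```

Run:
```python
from h import *
s,p,M=st();print(s["clock"],p.round(4),M.round(3),s["opening"],s["wrist_force"],cad(p).round(4),go(C(.012,-.162,.072)).round(4))
```

```text
1.975 [ 0.6496 -0.2197  0.0957] [[-0.007  0.988  0.156]
 [ 0.004  0.156 -0.988]
 [-1.    -0.006 -0.005]] -0.00531175604327297 [-0.42400011 -0.57087246 -0.226025  ] [ 0.0132 -0.1591  0.0957] [ 0.0237 -0.001   0.003 ]
```

play_rows(
  commands=[
    {"xyz":[0,0,0],"spin":0,"fingers":0},
    {"xyz":[0.014,0,0.001],"spin":0,"fingers":0},
    {"xyz":[0.013,0,0.001],"spin":0,"fingers":0},
    {"xyz":[0,0,0],"spin":0,"fingers":0},
    {"xyz":[0,0,0],"spin":0,"fingers":0},
  ],
)

```text
clock: 2.6
position: [0.6494, -0.226, 0.0744]
tool_rot: [1.099, 1.276, -1.098]
wrist_force: [-0.6, 0.0, 0.8]
opening: -0.002
```

play_rows(
  commands=[
    {"xyz":[0.004,0,0],"spin":0,"fingers":0},
    {"xyz":[0,0,0],"spin":0,"fingers":0},
  ],
)

```text
clock: 2.85
position: [0.6496, -0.2257, 0.0702]
tool_rot: [1.098, 1.276, -1.098]
wrist_force: [0.2, -0.2, 0.3]
opening: -0.001
```

play_rows(
  commands=[
    {"xyz":[0.003,0,0],"spin":0,"fingers":0},
    {"xyz":[0,0,0],"spin":0,"fingers":0},
  ],
)

```text
clock: 3.1
position: [0.6498, -0.2257, 0.0674]
tool_rot: [1.098, 1.276, -1.098]
wrist_force: [0.3, 0.0, 0.8]
opening: -0.003
```

play_rows(
  commands=[
    {"xyz":[0.002,0,0],"spin":0,"fingers":0},
    {"xyz":[0,0,0],"spin":0,"fingers":0},
  ],
)

```text
clock: 3.35
position: [0.6498, -0.2257, 0.0661]
tool_rot: [1.098, 1.275, -1.098]
wrist_force: [-1.8, 0.4, 4.2]
opening: 0.003
```

play_rows(
  commands=[
    {"xyz":[0.002,0,0],"spin":0,"fingers":0},
    {"xyz":[0,0,0],"spin":0,"fingers":0},
  ],
)

```text
clock: 3.6
position: [0.6498, -0.2258, 0.0661]
tool_rot: [1.098, 1.274, -1.097]
wrist_force: [-4.7, 1.8, 11.6]
opening: 0.002
```

play_rows(
  commands=[
    {"xyz":[0.002,0,0],"spin":0,"fingers":0},
    {"xyz":[0,0,0],"spin":0,"fingers":0},
  ],
)

```text
clock: 3.85
position: [0.6499, -0.2258, 0.066]
tool_rot: [1.098, 1.274, -1.097]
wrist_force: [-8.8, 2.7, 18.6]
opening: -0.003
```

Key 0 stopped dead at a depth of 4 mm with force rising to 19 N, so bay 0 is full. On to key 1.

play_rows(
  commands=[
    {"xyz":[-0.02,0,0],"spin":0,"fingers":0},
    {"xyz":[0,0,-0.037],"spin":0,"fingers":0},
    {"xyz":[0,0,-0.037],"spin":0,"fingers":0},
    {"xyz":[0,0,-0.037],"spin":0,"fingers":0},
    {"xyz":[0,0,0],"spin":0,"fingers":0},
    {"xyz":[0,0,0],"spin":0,"fingers":0},
    {"xyz":[0.013,0,0],"spin":0,"fingers":0},
    {"xyz":[0,0,0],"spin":0,"fingers":0},
  ],
)

```text
clock: 4.85
position: [0.6324, -0.1168, 0.0664]
tool_rot: [1.098, 1.278, -1.1]
wrist_force: [0.1, -1.2, 1.5]
opening: 0.002
```

play_rows(
  commands=[
    {"xyz":[0.004,0,0],"spin":0,"fingers":0},
    {"xyz":[0,0,0],"spin":0,"fingers":0},
  ],
)

```text
clock: 5.1
position: [0.6329, -0.1165, 0.0641]
tool_rot: [1.098, 1.276, -1.099]
wrist_force: [-0.4, -0.7, 2.3]
opening: -0.002
```

play_rows(
  commands=[
    {"xyz":[0.002,0,0],"spin":0,"fingers":0},
    {"xyz":[0,0,0],"spin":0,"fingers":0},
  ],
)

```text
clock: 5.35
position: [0.6332, -0.1161, 0.0624]
tool_rot: [1.098, 1.276, -1.098]
wrist_force: [-0.2, -2.2, 2.2]
opening: -0.001
```

play_rows(
  commands=[
    {"xyz":[0.003,0,0],"spin":0,"fingers":0},
    {"xyz":[0.003,0,0],"spin":0,"fingers":0},
    {"xyz":[0,0,0],"spin":0,"fingers":0},
  ],
)

```text
clock: 5.72
position: [0.6331, -0.116, 0.056]
tool_rot: [1.098, 1.276, -1.098]
wrist_force: [0.6, -1.0, 3.1]
opening: -0.001
```

play_rows(
  commands=[
    {"xyz":[0.003,0,0],"spin":0,"fingers":0},
    {"xyz":[0.002,0,0],"spin":0,"fingers":0},
    {"xyz":[0,0,0],"spin":0,"fingers":0},
  ],
)

```text
clock: 6.1
position: [0.6332, -0.116, 0.0521]
tool_rot: [1.098, 1.276, -1.098]
wrist_force: [-1.1, -1.2, 6.4]
opening: -0.001
```

play_rows(
  commands=[
    {"xyz":[0.002,0,0],"spin":0,"fingers":0},
    {"xyz":[0,0,0],"spin":0,"fingers":0},
  ],
)

```text
clock: 6.35
position: [0.6333, -0.116, 0.0519]
tool_rot: [1.098, 1.275, -1.097]
wrist_force: [-4.9, -0.7, 13.2]
opening: 0.002
```

Key 1 went all the way down (z = 0.052, depth 18 mm) at about 3 N, so bay 1 is the empty one. The disc lies straight in front of it. I'll lift off, set the fingers to 50 mm and go behind the disc.

play_rows(
  commands=[
    {"xyz":[-0.04,0,0],"spin":0,"fingers":0},
    {"xyz":[-0.05,0,0],"spin":0,"fingers":0.05},
    {"xyz":[0,-0.047,0],"spin":0,"fingers":0.05},
    {"xyz":[0,-0.047,0],"spin":0,"fingers":0.05},
    {"xyz":[0,-0.047,0],"spin":0,"fingers":0.05},
    {"xyz":[0,-0.047,0],"spin":0,"fingers":0.05},
    {"xyz":[0,-0.047,0],"spin":0,"fingers":0.05},
    {"xyz":[0,-0.047,0],"spin":0,"fingers":0.05},
    {"xyz":[0,0,0],"spin":0,"fingers":0.05},
    {"xyz":[0,0,0],"spin":0,"fingers":0.05},
  ],
)

```text
clock: 7.6
position: [0.3544, -0.1578, 0.139]
tool_rot: [1.099, 1.276, -1.098]
wrist_force: [0.6, 0.9, 0.4]
opening: 0.582
```

Run:
```python
from h import *
s,p,M=st();print(s["clock"],p.round(4),M.round(3),s["opening"],s["wrist_force"],cad(p).round(4),go(C(-.270,-.054,.008)).round(4), cad([.4327,-.1457,0]))
f=vision.grab_frame("scene");cv2.imwrite("pics/s1.png",f[:,:,::-1])
f=vision.grab_frame("top");cv2.imwrite("pics/t1.png",f[:,:,::-1])
```

```text
7.6 [ 0.3544 -0.1578  0.139 ] [[ 0.     0.989  0.149]
 [ 0.001  0.149 -0.989]
 [-1.     0.001 -0.001]] 0.5819965823323918 [0.56615625 0.94256032 0.40050904] [-0.2694 -0.0537  0.139 ] [ 0.131  -0.0006  0.0004] [-0.19022699 -0.05347328  0.        ]
```

View pics/s1.png

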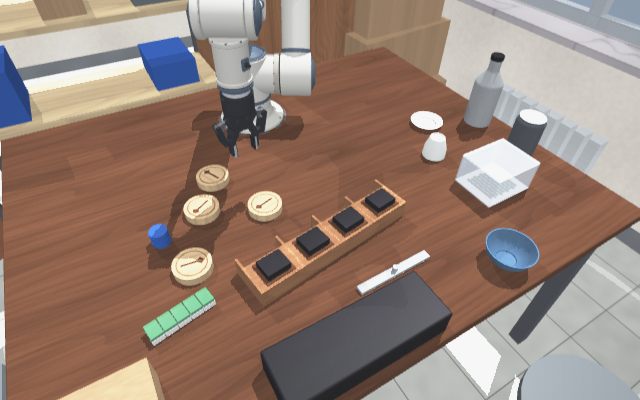

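View pics/t1.png

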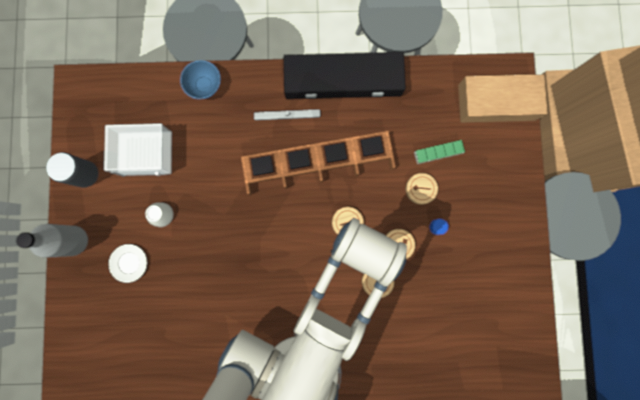

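The scene view shows the gripper above and behind the target disc at (265,206), with the bystanders untouched and the keys sprung back. I'll descend and then push.

play_rows(
  commands=[
    {"xyz":[0.045,0,0],"spin":0,"fingers":0.05},
    {"xyz":[0.045,0,0],"spin":0,"fingers":0.05},
    {"xyz":[0.03,0,0],"spin":0,"fingers":0.05},
    {"xyz":[0.01,0,0],"spin":0,"fingers":0.05},
    {"xyz":[0,0,0],"spin":0,"fingers":0.05},
    {"xyz":[0,0,0],"spin":0,"fingers":0.05},
  ],
)

```text
clock: 8.45
position: [0.3552, -0.1585, 0.0109]
tool_rot: [1.098, 1.274, -1.097]
wrist_force: [-0.3, 0.8, -0.1]
opening: 0.588
```

play_rows(
  commands=[
    {"xyz":[0,0.008,0],"spin":0,"fingers":0.05},
    {"xyz":[0,0.008,0],"spin":0,"fingers":0.05},
    {"xyz":[0,0.006,0],"spin":0,"fingers":0.05},
    {"xyz":[0,0.006,0],"spin":0,"fingers":0.05},
    {"xyz":[0,0.006,0],"spin":0,"fingers":0.05},
    {"xyz":[0,0.006,0],"spin":0,"fingers":0.05},
    {"xyz":[0,0.006,0],"spin":0,"fingers":0.05},
    {"xyz":[0,0.006,0],"spin":0,"fingers":0.05},
    {"xyz":[0,0,0],"spin":0,"fingers":0.05},
    {"xyz":[0,0,0],"spin":0,"fingers":0.05},
  ],
)

```text
clock: 9.7
position: [0.4055, -0.1502, 0.0092]
tool_rot: [1.098, 1.277, -1.098]
wrist_force: [-0.4, 1.1, -0.2]
opening: 0.586
```

Run:
```python
from h import *
s,p,M=st();print(s["clock"],cad(p).round(4),s["wrist_force"])
f=vision.grab_frame("scene");cv2.imwrite("pics/s2.png",cv2.resize(f[130:310,180:420,::-1],None,fx=3,fy=3))
```

```text
9.7 [-0.2178 -0.0539  0.0092] [-0.43089806  1.05712786 -0.16904747]
```

View pics/s2.png

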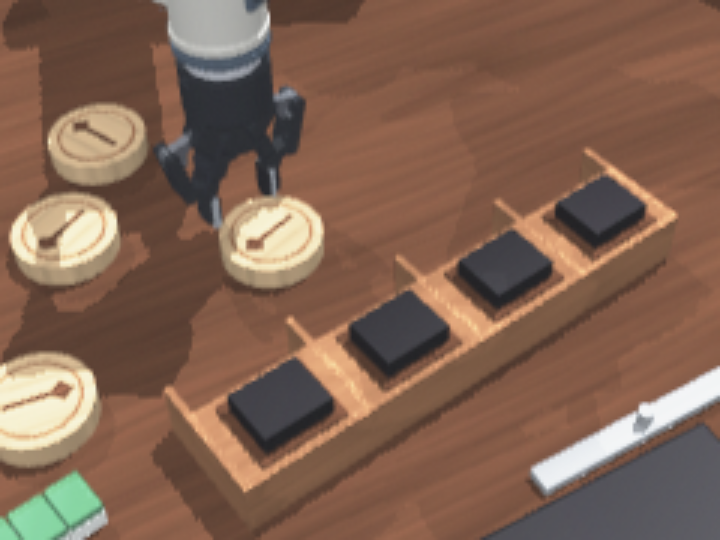

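The fingers straddle the back rim of the target disc, which is cradled and sliding toward bay 1.

play_rows(
  commands=[
    {"xyz":[0,0.006,0],"spin":0,"fingers":0.05},
    {"xyz":[0,0.007,0],"spin":0,"fingers":0.05},
    {"xyz":[0,0.007,0],"spin":0,"fingers":0.05},
    {"xyz":[0,0.007,0],"spin":0,"fingers":0.05},
    {"xyz":[0,0.007,0],"spin":0,"fingers":0.05},
    {"xyz":[0,0.007,0],"spin":0,"fingers":0.05},
    {"xyz":[0,0.007,0],"spin":0,"fingers":0.05},
    {"xyz":[0,0.007,0],"spin":0,"fingers":0.05},
    {"xyz":[0,0.004,0],"spin":0,"fingers":0.05},
    {"xyz":[0,0,0],"spin":0,"fingers":0.05},
  ],
)

```text
clock: 11.0
position: [0.4642, -0.1414, 0.0093]
tool_rot: [1.098, 1.276, -1.098]
wrist_force: [-0.8, 1.0, 0.1]
opening: 0.587
```

Run:
```python
from h import *
s,p,M=st();print(s["clock"],cad(p).round(4),s["wrist_force"])
f=vision.grab_frame("scene");cv2.imwrite("pics/s3.png",cv2.resize(f[130:310,180:420,::-1],None,fx=3,fy=3))
f=vision.grab_frame("top");cv2.imwrite("pics/t3.png",cv2.resize(f[110:310,220:480,::-1],None,fx=3,fy=3))
```

```text
11.0 [-0.1585 -0.0539  0.0093] [-0.77919226  0.99952909  0.07683876]
```

View pics/s3.png

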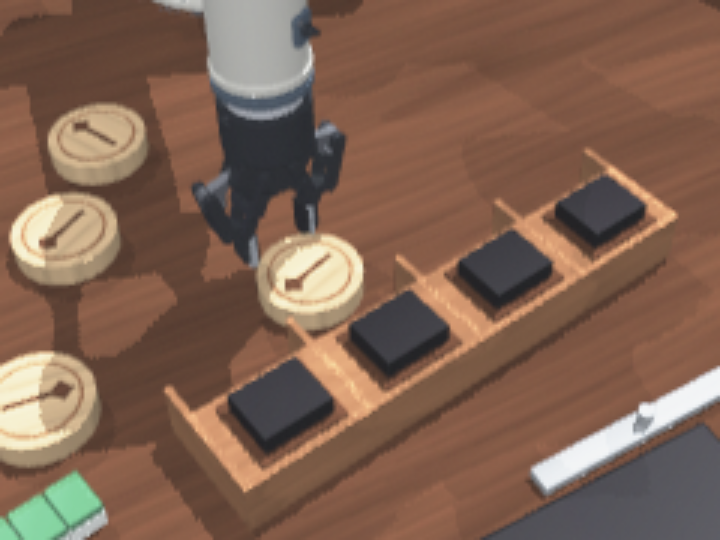

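View pics/t3.png

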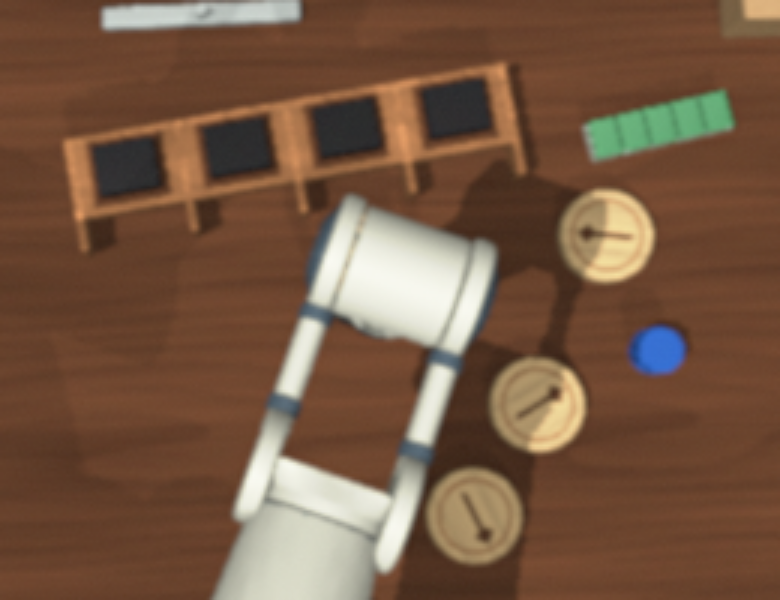

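Run:
```python
from h import *
for u,v in((310.5,275),(310.5,279)):
    print(cad(ray("scene",u/3+180-.5,v/3+130-.5,.022)).round(4))
# reference: initial disc in same way
print(cad(ray("scene",265,204.5,.022)).round(4))
```

```text
[-0.1056 -0.057   0.022 ]
[-0.1019 -0.0596  0.022 ]
[-0.1829 -0.0604  0.022 ]
```

The disc is centred at about caddy (-0.106, -0.057), just at the mouth of bay 1. I'll back off a little and narrow the fingers to 30 mm so the knuckles clear the walls, then push in.

play_rows(
  commands=[
    {"xyz":[0,-0.012,0],"spin":0,"fingers":0.03},
    {"xyz":[0,0,0],"spin":0,"fingers":0.03},
    {"xyz":[0,0,0],"spin":0,"fingers":0.03},
    {"xyz":[0,0.006,0],"spin":0,"fingers":0.03},
    {"xyz":[0,0.006,0],"spin":0,"fingers":0.03},
    {"xyz":[0,0.006,0],"spin":0,"fingers":0.03},
    {"xyz":[0,0.006,0],"spin":0,"fingers":0.03},
    {"xyz":[0,0.006,0],"spin":0,"fingers":0.03},
    {"xyz":[0,0.006,0],"spin":0,"fingers":0.03},
    {"xyz":[0,0,0],"spin":0,"fingers":0.03},
  ],
)

```text
clock: 12.35
position: [0.4881, -0.1378, 0.0092]
tool_rot: [1.098, 1.276, -1.098]
wrist_force: [0.7, 0.7, 1.1]
opening: 0.348
```

Run:
```python
from h import *
s,p,M=st();print(s["clock"],cad(p).round(4),s["wrist_force"])
f=vision.grab_frame("scene");cv2.imwrite("pics/s4.png",cv2.resize(f[130:310,180:420,::-1],None,fx=3,fy=3))
```

```text
12.35 [-0.1342 -0.0539  0.0092] [0.72160996 0.6744292  1.05206197]
```

View pics/s4.png

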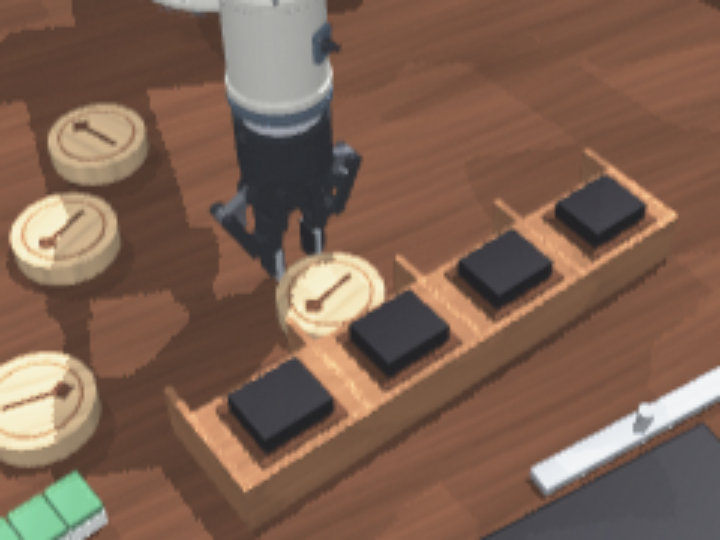

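The disc is entering bay 1 between its front walls without touching them. Continuing.

play_rows(
  commands=[
    {"xyz":[0,0.005,0],"spin":0,"fingers":0.03},
    {"xyz":[0,0.005,0],"spin":0,"fingers":0.03},
    {"xyz":[0,0.005,0],"spin":0,"fingers":0.03},
    {"xyz":[0,0.005,0],"spin":0,"fingers":0.03},
    {"xyz":[0,0.005,0],"spin":0,"fingers":0.03},
    {"xyz":[0,0.005,0],"spin":0,"fingers":0.03},
  ],
)

```text
clock: 13.15
position: [0.5177, -0.1334, 0.0092]
tool_rot: [1.098, 1.276, -1.098]
wrist_force: [-0.5, -0.7, -0.5]
opening: 0.347
```

play_rows(
  commands=[
    {"xyz":[0,0.005,0],"spin":0,"fingers":0.03},
    {"xyz":[0,0.005,0],"spin":0,"fingers":0.03},
    {"xyz":[0,0.005,0],"spin":0,"fingers":0.03},
    {"xyz":[0,0.005,0],"spin":0,"fingers":0.03},
    {"xyz":[0,0,0],"spin":0,"fingers":0.03},
  ],
)

```text
clock: 13.78
position: [0.5375, -0.1304, 0.0094]
tool_rot: [1.098, 1.276, -1.098]
wrist_force: [-0.9, 0.8, -0.6]
opening: 0.348
```

Run:
```python
from h import *
s,p,M=st();print(s["clock"],cad(p).round(4),s["wrist_force"])
f=vision.grab_frame("scene");cv2.imwrite("pics/s5.png",cv2.resize(f[130:310,180:420,::-1],None,fx=3,fy=3))
```

```text
13.775 [-0.0843 -0.054   0.0094] [-0.94250292  0.77877233 -0.58759533]
```

View pics/s5.png

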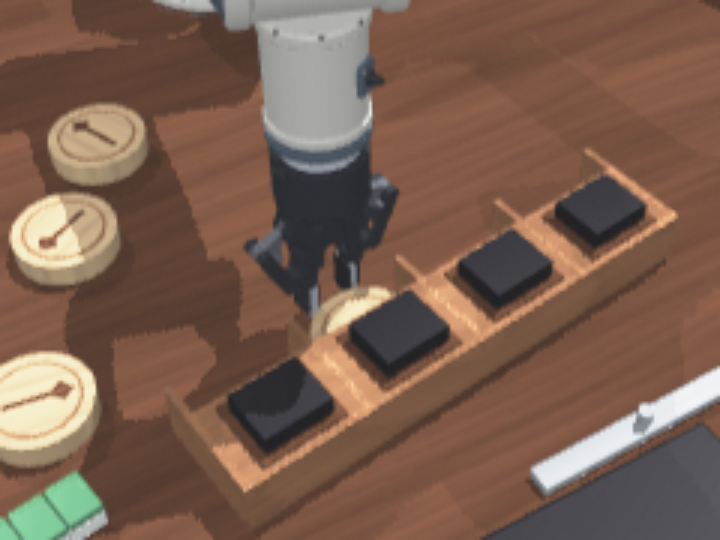

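The disc is half under the roof, past the point where a block would stop it, and no extra force shows.

play_rows(
  commands=[
    {"xyz":[0,0.004,0],"spin":0,"fingers":0.03},
    {"xyz":[0,0.004,0],"spin":0,"fingers":0.03},
    {"xyz":[0,0.004,0],"spin":0,"fingers":0.03},
    {"xyz":[0,0.004,0],"spin":0,"fingers":0.03},
    {"xyz":[0,0.004,0],"spin":0,"fingers":0.03},
    {"xyz":[0,0,0],"spin":0,"fingers":0.03},
  ],
)

```text
clock: 14.58
position: [0.5572, -0.1273, 0.0093]
tool_rot: [1.098, 1.276, -1.098]
wrist_force: [-0.1, -0.5, 0.3]
opening: 0.35
```

play_rows(
  commands=[
    {"xyz":[0,0.004,0],"spin":0,"fingers":0.03},
    {"xyz":[0,0.002,0],"spin":0,"fingers":0.03},
    {"xyz":[0,0,0],"spin":0,"fingers":0.03},
  ],
)

```text
clock: 14.95
position: [0.563, -0.1265, 0.0093]
tool_rot: [1.098, 1.276, -1.098]
wrist_force: [-0.1, 0.3, -0.2]
opening: 0.352
```

play_rows(
  commands=[
    {"xyz":[0,0.002,0],"spin":0,"fingers":0.03},
    {"xyz":[0,0,0],"spin":0,"fingers":0.03},
  ],
)

```text
clock: 15.2
position: [0.5649, -0.1262, 0.0093]
tool_rot: [1.098, 1.276, -1.098]
wrist_force: [-0.3, 0.1, 0.5]
opening: 0.349
```

Run:
```python
from h import *
s,p,M=st();print(s["clock"],cad(p).round(4),s["wrist_force"])
f=vision.grab_frame("scene");cv2.imwrite("pics/s6.png",cv2.resize(f[130:310,180:420,::-1],None,fx=3,fy=3))
```

```text
15.2 [-0.0566 -0.054   0.0093] [-0.2983999   0.0825221   0.46231237]
```

View pics/s6.png

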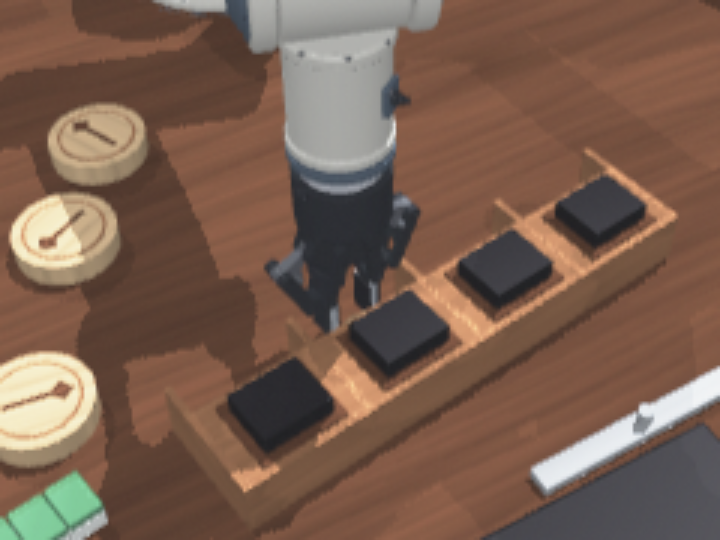

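play_rows(
  commands=[
    {"xyz":[0,0.002,0],"spin":0,"fingers":0.03},
    {"xyz":[0,0,0],"spin":0,"fingers":0.03},
  ],
)

```text
clock: 15.5
position: [0.5669, -0.1259, 0.0093]
tool_rot: [1.098, 1.276, -1.098]
wrist_force: [-0.2, 0.1, 0.0]
opening: 0.353
```

play_rows(
  commands=[
    {"xyz":[0,0.002,0],"spin":0,"fingers":0.03},
    {"xyz":[0,0,0],"spin":0,"fingers":0.03},
  ],
)

```text
clock: 15.75
position: [0.5689, -0.1256, 0.0093]
tool_rot: [1.098, 1.276, -1.098]
wrist_force: [-1.0, 0.2, -1.4]
opening: 0.35
```

play_rows(
  commands=[
    {"xyz":[0,0.002,0],"spin":0,"fingers":0.03},
    {"xyz":[0,0,0],"spin":0,"fingers":0.03},
  ],
)

```text
clock: 16.0
position: [0.57, -0.1255, 0.0092]
tool_rot: [1.097, 1.278, -1.1]
wrist_force: [-5.0, -0.6, 2.9]
opening: 0.353
```

play_rows(
  commands=[
    {"xyz":[0,0.002,0],"spin":0,"fingers":0.03},
    {"xyz":[0,0,0],"spin":0,"fingers":0.03},
  ],
)

```text
clock: 16.25
position: [0.5703, -0.1255, 0.009]
tool_rot: [1.096, 1.281, -1.103]
wrist_force: [-12.5, -1.6, 6.7]
opening: 0.353
```

play_rows(
  commands=[
    {"xyz":[0,0.001,0],"spin":0,"fingers":0.03},
    {"xyz":[0,0,0],"spin":0,"fingers":0.03},
  ],
)

```text
clock: 16.5
position: [0.5704, -0.1255, 0.009]
tool_rot: [1.095, 1.282, -1.104]
wrist_force: [-15.8, -1.9, 8.6]
opening: 0.352
```

The wrist force rises at TCP caddy x ≈ -0.051, close to the predicted home contact (-0.053). I'll back out level, lift and check.

play_rows(
  commands=[
    {"xyz":[0,-0.01,0],"spin":0,"fingers":0.03},
    {"xyz":[0,-0.03,0],"spin":0,"fingers":0.03},
    {"xyz":[0,-0.04,0],"spin":0,"fingers":0.03},
    {"xyz":[-0.05,-0.01,0],"spin":0,"fingers":0.03},
    {"xyz":[-0.06,0,0],"spin":0,"fingers":0.03},
    {"xyz":[-0.06,0,0.05],"spin":0,"fingers":0.03},
    {"xyz":[0,0,0.06],"spin":0,"fingers":0.03},
    {"xyz":[0,0,0.06],"spin":0,"fingers":0.03},
    {"xyz":[0,0,0.06],"spin":0,"fingers":0.03},
    {"xyz":[0,0,0.05],"spin":0,"fingers":0.03},
  ],
)

```text
clock: 17.75
position: [0.5253, -0.4077, 0.1672]
tool_rot: [1.099, 1.274, -1.098]
wrist_force: [0.7, 0.9, 0.0]
opening: 0.353
```

play_rows(
  commands=[
    {"xyz":[0,0,0.05],"spin":0,"fingers":0.03},
    {"xyz":[0,0,0],"spin":0,"fingers":0.03},
  ],
)

```text
clock: 18.0
position: [0.5318, -0.458, 0.1643]
tool_rot: [1.101, 1.277, -1.101]
wrist_force: [0.4, 1.3, -0.2]
opening: 0.353
```

Run:
```python
from h import *
s,p,M=st();print(s["clock"],cad(p).round(4),s["wrist_force"])
f=vision.grab_frame("scene");cv2.imwrite("pics/s7.png",f[:,:,::-1])
n="top";f=vision.grab_frame("top");cv2.imwrite("pics/t7raw.png",f[:,:,::-1])
r0,c0,k=120,240,5
c=cv2.resize(f[r0:r0+120,c0:c0+160,::-1],None,fx=k,fy=k,interpolation=cv2.INTER_CUBIC)
for xc,col in((0,(0,0,255)),(-.006,(255,0,0))):
    t=np.linspace(0,6.28,80)
    q=np.array([proj(n,C(xc+.045*np.cos(b),-.054+.045*np.sin(b),.022)) for b in t])
    q=((q-[c0,r0]+.5)*k).astype(np.int32);cv2.polylines(c,[q],True,col,1)
cv2.imwrite("pics/t7.png",c)
```

```text
18.0 [-0.1389 -0.3771  0.1643] [ 0.38169824  1.31503966 -0.16611515]
```

View pics/t7.png

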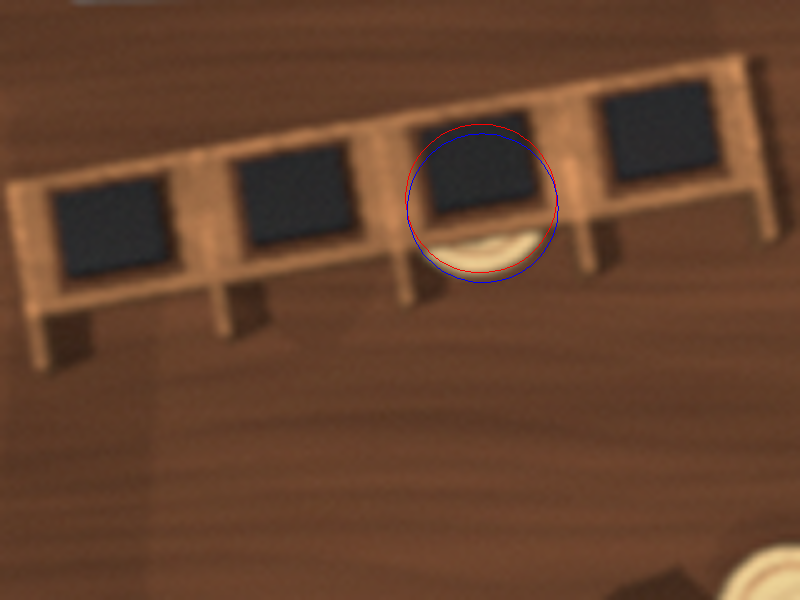

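View pics/s7.png

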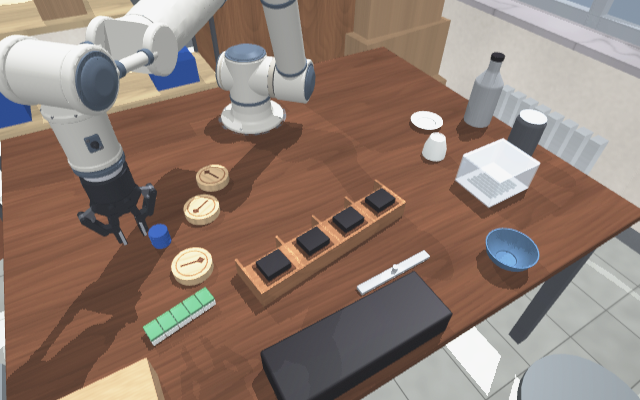

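The top view shows only the sliver of the disc's near rim in bay 1 (crop rows 235–276). This matches the home outline (red) plus the rim's visible side face. Bystanders and look-alike discs are where they were. I'll let the arm settle and hand in.

play_rows(
  commands=[
    {"xyz":[-0.03,0,0],"spin":0,"fingers":0.03},
    {"xyz":[0,0,0],"spin":0,"fingers":0.03},
    {"xyz":[0,0,0],"spin":0,"fingers":0.03},
    {"xyz":[0,0,0],"spin":0,"fingers":0.03},
  ],
)

```text
clock: 18.6
position: [0.5323, -0.454, 0.1961]
tool_rot: [1.098, 1.278, -1.098]
wrist_force: [-0.6, -0.2, -0.5]
opening: 0.349
```

Run:
```python
from h import *
from rig import hand_in
a0=cv2.imread("pics/top0.png");f=vision.grab_frame("top")[:,:,::-1]
for nm,(r0,r1,c0,c1) in dict(cup=(198,230,142,176),bar=(106,122,250,325),tiles=(138,164,412,468),).items():
    print(nm,cv2.absdiff(a0[r0:r1,c0:c1],np.ascontiguousarray(f[r0:r1,c0:c1])).mean())
s,p,M=st();print(s["clock"],p,abs(s["joint_velocities"]).max(),s["wrist_force"])
print(hand_in())
```

```text
cup 9.302389705882353
bar 15.772222222222222
tiles 7.759844322344322
18.65 [ 0.53228334 -0.45415962  0.19603054] 0.005765893645086709 [-0.40196786 -0.20813893 -0.08171452]
the job is handed in; nothing more can be done
None
```

Run:
```python
import cv2,numpy as np
a=cv2.imread("pics/top0.png");b=cv2.imread("pics/t7raw.png")
for nm,(r0,r1,c0,c1) in dict(cup=(198,230,142,176),bar=(106,122,250,325),tiles=(138,164,412,468),chips=(215,240,428,452),table=(300,330,100,200)).items():
    x=a[r0:r1,c0:c1];y=b[r0:r1,c0:c1]
    print(nm,cv2.absdiff(x,y).mean(),cv2.phaseCorrelate(x.mean(2).astype(np.float32),y.mean(2).astype(np.float32)))
```

```text
cup 9.102328431372548 ((-0.0009425416570181255, -0.028341636549690463), 0.9224829586843649)
bar 15.300833333333333 ((0.4131159466024812, 0.12527780718779713), 0.8251732730865479)
tiles 7.575320512820513 ((0.06269298899031384, 0.5032677514107284), 0.9144800384839376)
chips 105.85555555555555 ((-0.1153439355085979, 0.829014714729956), 0.5411734429995219)
table 6.675666666666666 ((-0.00959817352742931, -0.05809521923757188), 0.9956148064931234)
```

The disc is in bay 1, fully home as far as I could measure, and I handed the job in at about 18.7 s.

- **Feeling the keys:** Key 0 stopped at 4 mm with force rising to 19 N, so that bay is full. Key 1 went down the full 18 mm at about 3 N, so bay 1 is empty. I didn't press keys 2 and 3, as only one bay is empty.
- **Pushing the disc:** I pushed the disc that starts farthest left flat into bay 1, with the fingers part-open behind its rim. It stopped where it should be home, with about 16 N along the push, and I backed the arm clear.
- **Disc check:** The last top view shows its near rim on the predicted home outline, to within 1–2 mm.
- **Bystander check:** The cup didn't shift between the first and last top views. The bar and tiles showed shifts of about half a pixel (1–1.5 mm). I put that down to lighting and shadow, since the arm never went near them. The chips comparison was no use because the arm was over or shading them in the last top view. In the last scene view they stand where they began.

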